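Make up the two gauge test kits

ROBOT

A 6-joint arm with a two-finger parallel gripper is mounted at the origin on a cart in front of the work surface, level with it; the furniture and walls round the work are solid. World frame = base frame: x ahead of the robot, y to its left, z up, the work surface at z = 0. Lengths are in mm, angles in degrees, forces in N, time in s.
With the tool pointing down it reaches from about 350 to 850 mm from the base axis. Payload 8.1 kg.
Tool frame: the origin (TCP) lies midway between the tips of the shut fingers; the grasp point (between the pads) lies 19 mm behind it; z points along the fingers, y is the line along which they close (so a half turn about z gives the same grasp; the last joint's range is limited). The gripper opens to 85 mm and grips with 20 to 120 N. Pads are 22 mm wide; open, the fingers measure 114 mm over their backs; the gripper's body (76 mm by 85 mm) begins 54 mm behind the grasp point. The pads swing forward as they close: fully open they stand 13 mm farther back than shut.
Start: joints at [-77.372, 7.471, 85.268, -0, 87.261, -4.893], TCP at [180.654, -572.162, 231.292] pointing down, gripper open.
Joint ranges: [-169.43, 169.43], [-51.17, 129.36], [1.28, 143.12], [-76.62, 256.62], [0, 156.53], [-152.29, 152.29]. Speed limits (degrees/s): [136.94, 136.94, 159.86, 180, 180, 180].

INTERFACE

Orientations are given as [roll, pitch, yaw] about the fixed x, y, z axes, in that order (R = Rz(yaw) Ry(pitch) Rx(roll)).
In Python, from bench import sense, snapshot, camera_params, hand_in, masks_of, pinpoint gives the robot as it stands.
- The arm moves only by the tool step_arm, never from a script. Its argument "targets" is a list of rows, each an object with "angular": the turn, a rotation vector about the tool's x, y, z scaled (see below), a list of three; "dp": the shift along the tool's x, y, z scaled (see below), a list of three; "fingers": the closure, from 0 (fully open) to 1 (shut). A call has exactly 8 rows; each row is the pose to reach, as a shift and turn from the pose commanded when the call began, along the tool's axes at that moment, turning the shorter way round; what a row does not reach only later rows make up. The controller multiplies each number of a shift by 0.2 m and each number of a turn by 180 degrees. A row lasts 1/8 s, in which the tool goes at most 62.5 mm and 10.7 degrees, less where a joint would pass 70% of its speed; a pose out of reach is approached as far as the arm can. A call with a number of a shift or a turn outside -1 to 1 is refused whole. A call with a gripper value outside its range is refused whole. The fingers move at their own pace and stop on an object; "newtons" is the grip in N (left out, the last holds). Time passes only in rows, so rows that repeat a pose let the fingers close, or fill a call up. It gives the time, the measured TCP pose, the force, the opening and the grip force at its end, in the units of the state.
- sense(): the state, without advancing time (a new reading comes with each control period).
- snapshot(name): name is "side" or "top"; returns the picture (400x640x3 uint8, blue, green, red); there is no depth.
- camera_params(name): a dict with "vfov" (degrees; the focal length in pixels is half the picture's height over the tangent of half this angle, whatever the lens; pixels are square), "cx", "cy" (the principal point, pixels), "R" (3x3) and "t" (3): a world point X has camera coordinates R X + t. Camera axes: x right, y down, z forward; pixel columns grow to the right and rows downward; lengths in mm; the calibration is good to about 2 mm. A picture is of the moment at which its call begins. camera_params takes no time and is no camera call.
- hand_in(): hands the job in; it is judged then, once.
Trained networks look in the newest picture that a camera, given by its name, has taken for a name from the list of things; names that differ only in an ending like _2 or _b are one class to them, and where a whole thing is asked for, a point or a joint stands for the part that bears it (a point fixed in the world has none). Each returns a list of dicts, best first, with "conf" (0 to 1); they miss things now and then, are a little off and sometimes report something else, mostly with a low value. They report only what shows in the picture. A call takes as long as a camera call.
- masks_of(camera, label): "pixels" (400x640 bool, what is visible of it) and "at" ([column, row] in pixels, amid what is visible of it).
- pinpoint(camera, label): "at" ([column, row] in pixels: a listed point, or the origin of a listed thing).
The state is a dict: "time": time; "joint_pos": joint angles; "qd": joint speeds; "joint_efforts": joint torques, N m; "tool_pos": TCP position; "tcp_rot": TCP orientation; "ft_force": force on the tool from outside, world axes, zero at the start; "wrist_torque": the same for the moment, N m; "finger_gap": finger opening in mm; "grip_force": force on a finger pad.
Only numpy, scipy, OpenCV 4.12 (cv2) and the standard library are available. Lean on these libraries where they do the work, as an engineer would, in place of code of your own. Each camera call takes 0.05 s, during which the arm holds its last target. There are 200 camera calls.

TASK

Make up the two gauge test kits from the weights and adapters standing on the bench. Blue tray: the medium weight flat in the round well and the brass adapter upright in the open bay. Yellow tray: the large weight flat in the round well with the small weight standing upright on the middle of it, and the steel adapter upright in the open bay. Set the weights down rather than dropping them, and leave the test gauge and the tape roll where they lie.

Things in the scene. Friction and masses are not known exactly. Their poses are not given: they have to be found in the camera images.
- blue_tray: Fixed grey tray with blue foam, 98 (x) by 174 (y) mm, rim 15 mm high. Origin: centre of underside; y axis along the bench front. Round well, 60 mm wide, centred at y +38 mm: floor 4 mm, foam top 14 mm above the bench (too narrow for the large weight). Open bay centred at y -45 mm, 90 (x) by 76 (y) mm inside, grey floor 4 mm up. The 0.45 m tall tester stands just behind the left tray place.
- yellow_tray: Fixed grey tray with yellow foam, 98 (x) by 174 (y) mm, rim 15 mm high. Origin: centre of underside; y axis along the bench front. Round well, 78 mm wide, centred at y +38 mm: floor 4 mm, foam top 14 mm above the bench. Open bay centred at y -45 mm, 90 (x) by 76 (y) mm inside, grey floor 4 mm up. The 0.45 m tall tester stands just behind the left tray place.
- large_weight: Cylindrical steel weight with a slotted top, 61 mm diameter, 26 mm tall, about 0.57 kg, the widest of the three. Stands on the bench; take it by the rim from above, at any yaw. Origin: centre of its underside.
- medium_weight: Cylindrical steel weight with a slotted top, 47 mm diameter, 24 mm tall, about 0.31 kg, middle of the three in width. Stands on the bench; take it by the rim from above, at any yaw. Origin: centre of its underside.
- small_weight: Cylindrical steel weight with a slotted top, 28 mm diameter, 28 mm tall, about 0.125 kg, as tall as it is wide. Stands on the bench; take it by the rim from above, at any yaw. Origin: centre of its underside.
- steel_adapter: Silvery steel pipe adapter standing upright: hexagonal foot 27 mm across flats, 31 across corners, 12 mm high; narrower threaded stem above, 29 mm tall in all, 44 g. Take it across two flats of the foot, low down (the stem offers no grip). Origin: centre of its underside; x axis normal to a pair of flats, as is every 60 degrees from it.
- brass_adapter: Yellow brass pipe adapter standing upright: hexagonal foot 19 mm across flats, 22 across corners, 8 mm high; narrower threaded stem above, 25 mm tall in all, 52 g. Take it across two flats of the foot, low down (the stem offers no grip). Origin: centre of its underside; x axis normal to a pair of flats, as is every 60 degrees from it.
- test_gauge: Test gauge, lying face up beside the stock, not to be moved: a round case 68 mm in diameter and 32 mm high, centre 18 mm along its +x from the origin, with a brass stem to its -x side, 105 mm long in all. Origin: middle of its length, underside.
- ptfe_tape: Tape roll, not to be moved: white thread tape on a blue spool, 52 mm diameter, 14 mm high, lying flat to the right of the stock. Origin: centre of its underside.

How it is judged (in metres and radians):
At the end, for the whole second after the job is handed in: Each weight flat on its well floor (12 mm of centre), small weight upright on the large one (13 mm of centre), each adapter upright on its bay floor (34 mm of centre along tray x, 28 mm along y). Flat, upright: 0.1 rad; heights 3 mm; all at rest (x of medium_weight in the frame of blue_tray between -0.012 and 0.012 m and y of medium_weight in the frame of blue_tray between 0.026 and 0.05 m and z of medium_weight in the frame of blue_tray between 0.001 and 0.007 m and angle between each of medium_weight, brass_adapter, large_weight, steel_adapter, small_weight's own z axis and vertical below 0.1 rad and linear speed of each of medium_weight, brass_adapter, large_weight, steel_adapter, small_weight below 0.02 m/s and x of brass_adapter in the frame of blue_tray between -0.034 and 0.034 m and y of brass_adapter in the frame of blue_tray between -0.073 and -0.017 m and z of brass_adapter in the frame of blue_tray between 0.001 and 0.007 m and x of large_weight in the frame of yellow_tray between -0.012 and 0.012 m and y of large_weight in the frame of yellow_tray between 0.026 and 0.05 m and z of large_weight in the frame of yellow_tray between 0.001 and 0.007 m and x of steel_adapter in the frame of yellow_tray between -0.034 and 0.034 m and y of steel_adapter in the frame of yellow_tray between -0.073 and -0.017 m and z of steel_adapter in the frame of yellow_tray between 0.001 and 0.007 m and horizontal distance between small_weight and large_weight below 0.013 m and z of small_weight in the frame of large_weight between 0.023 and 0.029 m); the robot touches nothing.
It fails at once if the test gauge is moved by more than 12 mm (distance of test_gauge from where it was at the start of the episode above 0.012 m).
It fails at once if the tape roll is moved by more than 12 mm (distance of ptfe_tape from where it was at the start of the episode above 0.012 m).
It fails at once if the large weight is dropped from more than about 2 cm (linear speed of large_weight above 0.6 m/s and contact force between large_weight and the fingers below 0.1 N).
It fails at once if the medium weight is dropped from more than about 2 cm (linear speed of medium_weight above 0.6 m/s and contact force between medium_weight and the fingers below 0.1 N).
It fails at once if the small weight is dropped from more than about 2 cm (linear speed of small_weight above 0.6 m/s and contact force between small_weight and the fingers below 0.1 N).
It also fails if it takes over 136 s, if anything falls off the work surface, if the arm or the gripper's body presses on something with over 40 N, if the wrist force passes 120 N, or if a joint passes its speed limit or range.

## Working session

There is one attempt and no reset: what is moved stays moved. The work goes in short steps, Python scripts to look and compute and a tool call to move; the robot and the scene stay as the last step left them, time stands still between calls to the robot, and variables do not carry over. Pictures are saved under pics/ and viewed, at most 17 in all, crops included, and the job is handed in when it is done.

Besides the shell and the picture viewer there is one more tool, called after "Call:" as a command line: name --argument value ..., lists and objects as JSON in quotes. step_arm: Moves the arm, as the interface text tells. Its arguments: {"type":"object","properties":{"targets":{"type":"array","items":{"type":"object","properties":{"angular":{"type":"array","items":{"type":"number","minimum":-1,"maximum":1}},"dp":{"type":"array","items":{"type":"number","minimum":-1,"maximum":1}},"fingers":{"type":"number"}}}},"newtons":{"type":"number"}},"required":["targets"]}

```bash
mkdir -p pics; ls; cat > h.py <<'E'
import numpy as np, cv2
from bench import *
def ray(cam,px,z):
    p=camera_params(cam); f=200/np.tan(np.radians(p['vfov']/2))
    R=np.array(p['R']);t=np.array(p['t'])
    d=R.T@np.array([(px[0]-p['cx'])/f,(px[1]-p['cy'])/f,1]); o=-R.T@t
    return o+d*(z-o[2])/d[2]
def proj(cam,X):
    p=camera_params(cam); f=200/np.tan(np.radians(p['vfov']/2))
    c=np.array(p['R'])@np.array(X)+np.array(p['t'])
    return np.array([p['cx']+f*c[0]/c[2],p['cy']+f*c[1]/c[2]])
def rc(v): return np.round(v,1).tolist()
E
python3 - <<'E'
from h import *
s=sense();print(s['tool_pos'],s['tcp_rot'],s['time'])
for c in('top','side'):
    cv2.imwrite(f'pics/{c}0.png',snapshot(c)); p=camera_params(c); print(c,p['vfov'],p['cx'],p['cy'],rc(-np.array(p['R']).T@np.array(p['t'])),np.round(p['R'],2).tolist())
for n in 'blue_tray yellow_tray large_weight medium_weight small_weight steel_adapter brass_adapter test_gauge ptfe_tape'.split():
    for c in('top','side'):
        for d in pinpoint(c,n)[:2]: print(n,c,round(d['conf'],2),rc(d['at']),rc(ray(c,d['at'],0)))
E
```

```text
pics
[ 180.52325845 -571.63164592  230.24790179] [-1.79895739e+02 -7.80146259e-03  1.75213296e+01] 0.0
top 42.880940452526694 328.09166750328467 209.80590682308903 [253.6, -88.1, 1479.2] [[-0.02, -1.0, 0.0], [-0.97, 0.01, -0.23], [0.23, -0.01, -0.97]]
side 52.40292075945741 319.2572624989153 200.65714060351533 [998.5, -892.5, 802.0] [[0.88, 0.48, 0.01], [0.32, -0.57, -0.76], [-0.35, 0.67, -0.66]]
blue_tray top 0.7 [373.2, 225.2] [550.9, -231.9, 0.0]
blue_tray top 0.67 [226.8, 265.8] [436.8, 197.8, 0.0]
blue_tray side 0.82 [331.2, 143.1] [451.7, 223.8, 0.0]
blue_tray side 0.47 [270.7, 254.1] [557.3, -324.6, 0.0]
yellow_tray top 0.7 [401.1, 261.2] [442.8, -309.5, 0.0]
yellow_tray side 0.88 [239.5, 231.3] [435.9, -297.1, -0.0]
yellow_tray side 0.6 [322.6, 235.7] [643.9, -199.4, 0.0]
large_weight top 0.69 [362.3, 198.1] [634.3, -202.2, 0.0]
large_weight side 0.59 [322.4, 233.2] [638.8, -191.2, 0.0]
medium_weight top 0.48 [396.4, 194.6] [643.7, -305.0, 0.0]
medium_weight side 0.63 [309.6, 256.0] [649.1, -280.6, 0.0]
small_weight top 0.61 [433.7, 219.1] [566.8, -412.5, 0.0]
small_weight side 0.51 [251.6, 274.9] [554.2, -404.8, 0.0]
steel_adapter top 0.66 [403.3, 224.1] [553.0, -321.3, 0.0]
steel_adapter top 0.62 [227.8, 265.6] [437.3, 194.9, 0.0]
steel_adapter side 0.42 [271.4, 251.7] [554.3, -316.7, 0.0]
brass_adapter top 0.49 [371.6, 226.4] [547.4, -227.1, 0.0]
brass_adapter side 0.59 [288.8, 233.3] [558.4, -237.0, -0.0]
brass_adapter side 0.52 [272.9, 249.3] [553.0, -307.7, 0.0]
test_gauge top 0.6 [426.0, 184.0] [675.5, -396.0, 0.0]
test_gauge side 0.6 [295.0, 292.5] [675.5, -397.5, 0.0]
ptfe_tape top 0.75 [464.1, 236.3] [513.7, -499.0, 0.0]
ptfe_tape side 0.77 [213.0, 296.8] [513.3, -502.2, 0.0]
```

```bash
python3 - <<'E'
import cv2,numpy as np
a=cv2.imread('pics/top0.png');b=cv2.imread('pics/side0.png')
cv2.imwrite('pics/topc.png',cv2.resize(a[150:320,190:490],(800,453),interpolation=cv2.INTER_CUBIC))
cv2.imwrite('pics/sidec.png',cv2.resize(b[60:340,130:430],(640,597),interpolation=cv2.INTER_CUBIC))
E
```

```text
(no output)
```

View pics/topc.png

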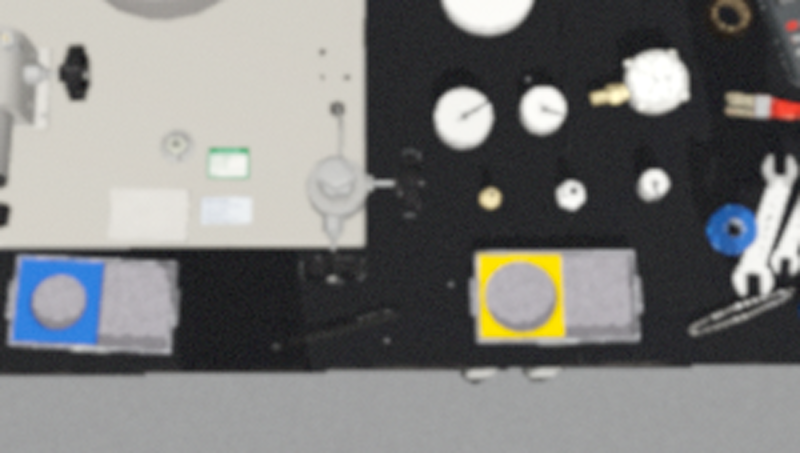

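View pics/sidec.png

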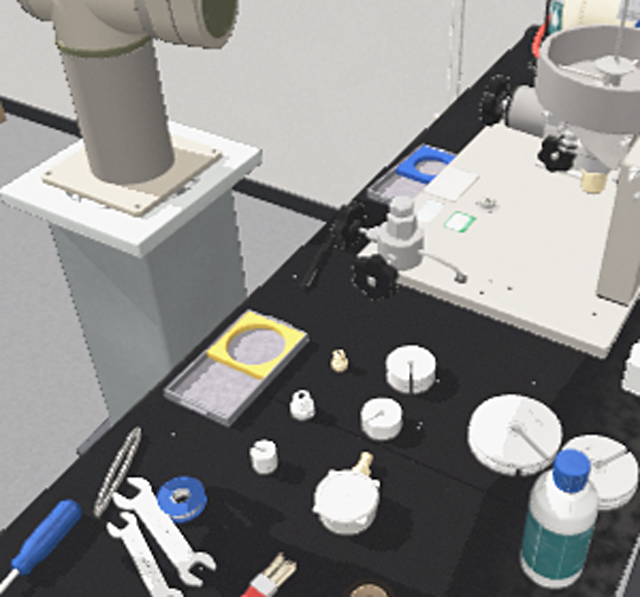

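The top view shows the large weight at (463,117), medium (543,109), brass (490,198), steel (571,194) and small (653,184). The blue tray is at (95,303) and the yellow one at (556,296), both with the well on the left (+y). Next I'll refine these positions with masks.

```bash
cat >> h.py <<'E'
from scipy.optimize import least_squares
def cen(cam,pts):
    q=np.array([proj(cam,p) for p in pts],np.float32); h=cv2.convexHull(q); m=cv2.moments(h)
    return np.array([m['m10']/m['m00'],m['m01']/m['m00']]),m['m00']
TH=np.linspace(0,2*np.pi,24,endpoint=False)
def cyl(x,y,z0,parts): return [(x+r*np.cos(t),y+r*np.sin(t),z0+z) for r,z in parts for t in TH]
PARTS=dict(large_weight=[(30.5,0),(30.5,26)],medium_weight=[(23.5,0),(23.5,24)],small_weight=[(14,0),(14,28)],
 steel_adapter=[(14.5,0),(14.5,12),(9,29)],brass_adapter=[(10,0),(10,8),(6,25)])
def masks(cam,n,near=None,k=3):
    ms=masks_of(cam,n)[:k]
    if near is not None:
        q=proj(cam,near); ms=[m for m in ms if np.hypot(*(np.array(m['at'])-q))<25]
    return ms
def locate(cam,n,near,z0=0):
    for m in masks(cam,n,near):
        M=cv2.moments(m['pixels'].astype(np.uint8),True); c=np.array([M['m10'],M['m01']])/M['m00']
        r=least_squares(lambda v:cen(cam,cyl(v[0],v[1],z0,PARTS[n]))[0]-c,near[:2])
        print(n,cam,round(m['conf'],2),'xy',rc(r.x),'area',int(M['m00']),'model',round(cen(cam,cyl(*r.x,z0,PARTS[n]))[1]))
E
python3 - <<'E'
from h import *
for c in('top','side'):
    snapshot(c)
    for n,p in dict(large_weight=(635,-200),medium_weight=(645,-300),small_weight=(560,-408),steel_adapter=(553,-318),brass_adapter=(553,-230)).items(): locate(c,n,(*p,10))
    for n,p in dict(blue_tray=(440,200),yellow_tray=(438,-300)).items():
        for m in masks(c,n,(*p,8)):
            ct=max(cv2.findContours(m['pixels'].astype(np.uint8),0,1)[0],key=cv2.contourArea)
            w=np.array([ray(c,q[0],15)[:2] for q in ct],np.float32); r=cv2.minAreaRect(w)
            print(n,c,round(m['conf'],2),r)
E
```

```text
large_weight top 0.56 xy [644.3, -207.1] area 375 model 363Traceback (most recent call last):
  File "<stdin>", line 4, in <module>
  File "h.py", line 29, in locate
    r=least_squares(lambda v:cen(cam,cyl(v[0],v[1],z0,PARTS[n]))[0]-c,near[:2])
    return func(*args, **kwargs)
    result = trf(vector_fun.fun, vector_fun.jac, x0, f0, J0, lb, ub, ftol, xtol,
                 gtol, max_nfev, x_scale, loss_function, tr_solver,
                 tr_options.copy(), verbose, callback=callback_wrapped)
    return trf_no_bounds(
        fun, jac, x0, f0, J0, ftol, xtol, gtol, max_nfev, x_scale,
        loss_function, tr_solver, tr_options, verbose, callback=callback)
    f_new = fun(x_new)
    self._update_fun()
    ~~~~~~~~~~~~~~~~^^
    self.f = self.fun_wrapped(xp_copy(self.x))
             ~~~~~~~~~~~~~~~~^^^^^^^^^^^^^^^^^
    return np.atleast_1d(self.fun(x))
                         ~~~~~~~~^^^
    return self.f(x, *self.args, **self.kwargs)
           ~~~~~~^^^^^^^^^^^^^^^^^^^^^^^^^^^^^^
  File "h.py", line 29, in <lambda>
    r=least_squares(lambda v:cen(cam,cyl(v[0],v[1],z0,PARTS[n]))[0]-c,near[:2])
                             ~~~^^^^^^^^^^^^^^^^^^^^^^^^^^^^^^^^
  File "h.py", line 15, in cen
    q=np.array([proj(cam,p) for p in pts],np.float32); h=cv2.convexHull(q); m=cv2.moments(h)
                ~~~~^^^^^^^
  File "h.py", line 9, in proj
    p=camera_params(cam); f=200/np.tan(np.radians(p['vfov']/2))
ValueError: time passes only in moves, steps and waits
```

```bash
python3 - <<'E'
s=open('h.py').read()
s=s.replace("from bench import *\n","from bench import *\nimport functools\n_cp=camera_params\ncamera_params=functools.cache(lambda n:_cp(n))\n")
s=s.replace("        r=least_squares(lambda v:cen(cam,cyl(v[0],v[1],z0,PARTS[n]))[0]-c,near[:2])\n","""        v=np.array(near[:2],float)
        for _ in range(5): v+=(ray(cam,c,z0)-ray(cam,cen(cam,cyl(*v,z0,PARTS[n]))[0],z0))[:2]
""").replace('r.x','v').replace('from scipy.optimize import least_squares\n','')
open('h.py','w').write(s)
E
cat > loc.py <<'E'
from h import *
for c in('top','side'):
    snapshot(c)
    for n,p in dict(large_weight=(640,-205),medium_weight=(645,-300),small_weight=(560,-408),steel_adapter=(553,-318),brass_adapter=(553,-230)).items(): locate(c,n,(*p,10))
    for n,p in dict(blue_tray=(440,200),yellow_tray=(438,-300)).items():
        for m in masks(c,n,(*p,8)):
            ct=max(cv2.findContours(m['pixels'].astype(np.uint8),0,1)[0],key=cv2.contourArea)
            w=np.array([ray(c,q[0],15)[:2] for q in ct],np.float32); r=cv2.minAreaRect(w)
            print(n,c,round(m['conf'],2),r)
E
python3 loc.py
```

```text
large_weight top 0.85 xy [644.2, -205.4] area 365 model 362
medium_weight top 0.55 xy [653.3, -294.3] area 213 model 223
steel_adapter top 0.65 xy [557.7, -322.7] area 69 model 83
brass_adapter top 0.46 xy [554.4, -234.1] area 41 model 39
blue_tray top 0.65 ((442.00860595703125, 200.31829833984375), (182.88975524902344, 100.1568832397461), 86.41847229003906)
yellow_tray top 0.86 ((443.35101318359375, -299.93353271484375), (182.59791564941406, 95.64519500732422), 89.15518951416016)
large_weight side 0.64 xy [643.8, -200.2] area 409 model 431
medium_weight side 0.79 xy [651.8, -289.4] area 310 model 312
small_weight side 0.66 xy [564.8, -408.0] area 154 model 167
steel_adapter side 0.45 xy [557.1, -318.7] area 120 model 128
brass_adapter side 0.63 xy [555.4, -230.0] area 71 model 61
blue_tray side 0.88 ((431.9311218261719, 198.62957763671875), (191.43939208984375, 77.43853759765625), 88.1187973022461)
yellow_tray side 0.74 ((450.2721252441406, -299.41448974609375), (106.82132720947266, 188.93821716308594), 1.1704884767532349)
```

```bash
python3 - <<'E'
from h import *
for cam in('top','side'):
    im=cv2.imread(f'pics/{cam}0.png'); hsv=cv2.cvtColor(im,cv2.COLOR_BGR2HSV)
    for n,h0,h1,p,R in(('blue',100,130,(437,238),30),('yellow',20,35,(440,-262),39)):
        m=cv2.inRange(hsv,(h0,110,60),(h1,255,255)); q=proj(cam,(*p,10))
        roi=np.zeros_like(m);cv2.circle(roi,tuple(int(v) for v in q),32,255,-1);m&=roi
        ct,hi=cv2.findContours(m,cv2.RETR_CCOMP,cv2.CHAIN_APPROX_NONE)
        i=max(range(len(ct)),key=lambda i:cv2.contourArea(ct[i]) if hi[0][i][3]<0 else 0)
        r=cv2.minAreaRect(np.array([ray(cam,x[0],14)[:2] for x in ct[i]],np.float32)); print(n,cam,'foam',r)
        holes=[c for c,h in zip(ct,hi[0]) if h[3]>=0]
        if holes:
            c=max(holes,key=cv2.contourArea);M=cv2.moments(c);c0=np.array([M['m10'],M['m01']])/M['m00']
            # model: visible floor = intersection of top-edge disk and floor disk
            v=np.array(p,float)
            for _ in range(6):
                A=[np.zeros((1600,2560),np.uint8) for _ in'ab']
                for a,z in zip(A,(14,4)): cv2.fillPoly(a,[np.int32([4*proj(cam,X) for X in cyl(*v,z,[(R,0)])])],1)
                mm=cv2.moments(A[0]&A[1],True);c1=np.array([mm['m10'],mm['m01']])/mm['m00']/4
                v+=(ray(cam,c0,9)-ray(cam,c1,9))[:2]
            print(n,cam,'well',rc(v),M['m00'],mm['m00']/16)
E
```

```text
blue top foam ((444.6593322753906, 239.4749755859375), (90.44801330566406, 88.47811126708984), 86.51492309570312)
blue top well [444.6, 240.0] 363.0 321.75
yellow top foam ((443.9958801269531, -261.5657958984375), (89.38861846923828, 89.8894271850586), 89.15560913085938)
yellow top well [443.9, -261.0] 580.5 552.25
blue side foam ((431.6953125, 238.7566680908203), (103.86605834960938, 65.97826385498047), 88.16838836669922)
yellow side foam ((443.6761474609375, -262.4184875488281), (96.68692779541016, 89.0299072265625), 89.61799621582031)
yellow side well [446.4, -261.0] 421.5 356.9375
```

Call:
step_arm --targets '[{"dp": [0,0,0],"angular": [0,0,0.06],"fingers": 0},{"dp": [0,0,0],"angular": [0,0,0.0973],"fingers": 0},{"dp": [0,0,0],"angular": [0,0,0.0973],"fingers": 0},{"dp": [0,0,0],"angular": [0,0,0.0973],"fingers": 0},{"dp": [0,0,0],"angular": [0,0,0.0973],"fingers": 0},{"dp": [0,0,0],"angular": [0,0,0.0973],"fingers": 0},{"dp": [0,0,0],"angular": [0,0,0.0973],"fingers": 0},{"dp": [0,0,0],"angular": [0,0,0.0973],"fingers": 0}]' --newtons 60

```text
time: 2.95
tool_pos: [180.7, -572.2, 231.3]
tcp_rot: [180.0, 0.0, 0.0]
ft_force: [-0.7, -0.3, 0.5]
finger_gap: 85.4
grip_force: 0.0
```

Call:
step_arm --targets '[{"dp": [0.25,-0.2,0]},{"dp": [0.5,-0.4,0]},{"dp": [0.75,-0.6,0]},{"dp": [1,-0.8,0]},{"dp": [1,-0.8,0]},{"dp": [1,-0.8,0]},{"dp": [1,-0.8,0]},{"dp": [1,-0.8,0]}]'

```text
validation failed for argument at $.ta...
```

Call:
step_arm --targets '[{"dp": [0.2,-0.16,0]},{"dp": [0.4,-0.32,0.1]},{"dp": [0.6,-0.48,0.2]},{"dp": [0.8,-0.64,0.3]},{"dp": [1,-0.8,0.4]},{"dp": [1,-0.8,0.5]},{"dp": [1,-0.8,0.5]},{"dp": [1,-0.8,0.5]}]'

```text
validation failed for argument at $.ta...
```

Call:
step_arm --targets '[{"dp": [0.25,-0.2,0],"angular": [0,0,0],"fingers": 0},{"dp": [0.5,-0.4,0],"angular": [0,0,0],"fingers": 0},{"dp": [0.75,-0.6,0],"angular": [0,0,0],"fingers": 0},{"dp": [1,-0.8,0],"angular": [0,0,0],"fingers": 0},{"dp": [1,-0.8,0],"angular": [0,0,0],"fingers": 0},{"dp": [1,-0.8,0],"angular": [0,0,0],"fingers": 0},{"dp": [1,-0.8,0],"angular": [0,0,0],"fingers": 0},{"dp": [1,-0.8,0],"angular": [0,0,0],"fingers": 0}]'

```text
time: 3.95
tool_pos: [379.6, -413.1, 231.2]
tcp_rot: [180.0, 0.0, -0.1]
ft_force: [-0.3, 0.2, 0.2]
finger_gap: 85.3
grip_force: 0.0
```

Call:
step_arm --targets '[{"dp": [0.2,-0.16,0],"angular": [0,0,0],"fingers": 0},{"dp": [0.4,-0.32,0.1],"angular": [0,0,0],"fingers": 0},{"dp": [0.6,-0.48,0.2],"angular": [0,0,0],"fingers": 0},{"dp": [0.8,-0.64,0.3],"angular": [0,0,0],"fingers": 0},{"dp": [1,-0.8,0.4],"angular": [0,0,0],"fingers": 0},{"dp": [1,-0.8,0.5],"angular": [0,0,0],"fingers": 0},{"dp": [1,-0.8,0.5],"angular": [0,0,0],"fingers": 0},{"dp": [1,-0.8,0.5],"angular": [0,0,0],"fingers": 0}]'

```text
time: 4.95
tool_pos: [580.0, -253.6, 132.0]
tcp_rot: [180.0, -0.0, -0.1]
ft_force: [0.2, 0.2, -1.0]
finger_gap: 85.1
grip_force: 0.0
```

Call:
step_arm --targets '[{"dp": [0.2,-0.15,0.1],"angular": [0,0,0],"fingers": 0},{"dp": [0.317,-0.246,0.2],"angular": [0,0,0],"fingers": 0},{"dp": [0.317,-0.246,0.4],"angular": [0,0,0],"fingers": 0},{"dp": [0.317,-0.246,0.5],"angular": [0,0,0],"fingers": 0},{"dp": [0.317,-0.246,0.57],"angular": [0,0,0],"fingers": 0},{"dp": [0.317,-0.246,0.6],"angular": [0,0,0],"fingers": 0},{"dp": [0.317,-0.246,0.6],"angular": [0,0,0],"fingers": 0},{"dp": [0.317,-0.246,0.6],"angular": [0,0,0],"fingers": 0}]'

```text
time: 5.95
tool_pos: [644.8, -203.4, 12.7]
tcp_rot: [180.0, -0.1, -0.0]
ft_force: [0.3, 0.4, 0.3]
finger_gap: 85.7
grip_force: 0.0
```

```bash
python3 - <<'E'
from h import *
a=snapshot('top');b=snapshot('side')
def cr(im,cam,X,w,s):
    q=proj(cam,X).astype(int); c=im[q[1]-w:q[1]+w,q[0]-w:q[0]+w]; return cv2.resize(c,(s,s),interpolation=cv2.INTER_CUBIC)
cv2.imwrite('pics/g1.png',np.hstack([cr(a,'top',(644,-203,10),30,400),cr(b,'side',(644,-203,10),35,400)]))
E
```

```text
(no output)
```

View pics/g1.png

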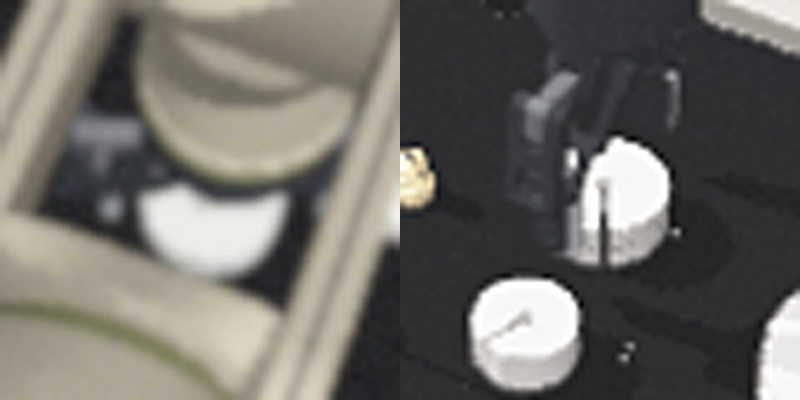

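The side view shows the fingers straddling the large weight, with the near finger tip at about (570,245). Closing on it.

Call:
step_arm --targets '[{"dp": [0,0,0],"angular": [0,0,0],"fingers": 1},{"dp": [0,0,0],"angular": [0,0,0],"fingers": 1},{"dp": [0,0,0],"angular": [0,0,0],"fingers": 1},{"dp": [0,0,0],"angular": [0,0,0],"fingers": 1},{"dp": [0,0,0],"angular": [0,0,0],"fingers": 1},{"dp": [0,0,0],"angular": [0,0,0],"fingers": 1},{"dp": [0,0,0],"angular": [0,0,0],"fingers": 1},{"dp": [0,0,0],"angular": [0,0,0],"fingers": 1}]'

```text
time: 7.05
tool_pos: [644.5, -202.9, 12.3]
tcp_rot: [180.0, -0.1, 0.0]
ft_force: [-1.5, 1.6, 5.2]
finger_gap: 58.6
grip_force: 64.8
```

Call:
step_arm --targets '[{"dp": [0,0,-0.05],"angular": [0,0,0],"fingers": 1},{"dp": [0,0,-0.15],"angular": [0,0,0],"fingers": 1},{"dp": [0,0,-0.25],"angular": [0,0,0],"fingers": 1},{"dp": [0,0,-0.35],"angular": [0,0,0],"fingers": 1},{"dp": [0,0,-0.4],"angular": [0,0,0],"fingers": 1},{"dp": [0,0,-0.4],"angular": [0,0,0],"fingers": 1},{"dp": [0,0,-0.4],"angular": [0,0,0],"fingers": 1},{"dp": [0,0,-0.4],"angular": [0,0,0],"fingers": 1}]'

```text
time: 8.05
tool_pos: [643.2, -202.6, 89.9]
tcp_rot: [-180.0, 0.1, 0.0]
ft_force: [0.3, 0.2, -6.3]
finger_gap: 58.4
grip_force: 65.8
```

```bash
python3 - <<'E'
from h import *
b=snapshot('side'); q=proj('side',(644,-203,90)).astype(int)
cv2.imwrite('pics/g2.png',cv2.resize(b[q[1]-35:q[1]+35,q[0]-45:q[0]+45],(630,490),interpolation=cv2.INTER_CUBIC))
locate('side','large_weight',(644,-203,80),80)
E
```

```text
large_weight side 0.57 xy [655.5, -196.9] area 217 model 467
```

View pics/g2.png

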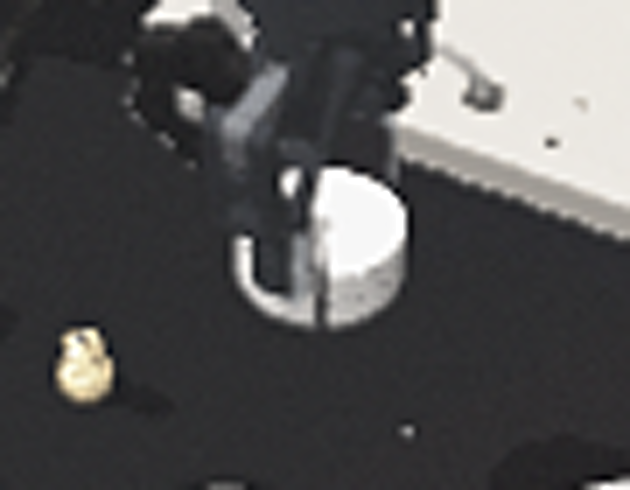

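The large weight is held level, between (235,170) and (408,325). Carrying it to the yellow well.

Call:
step_arm --targets '[{"dp": [-0.15,0.04,0],"angular": [0,0,0],"fingers": 1},{"dp": [-0.35,0.1,0],"angular": [0,0,0],"fingers": 1},{"dp": [-0.55,0.16,0],"angular": [0,0,0],"fingers": 1},{"dp": [-0.75,0.22,0],"angular": [0,0,0],"fingers": 1},{"dp": [-0.92,0.27,0],"angular": [0,0,0],"fingers": 1},{"dp": [-0.9975,0.29,0],"angular": [0,0,0],"fingers": 1},{"dp": [-0.9975,0.29,0],"angular": [0,0,0],"fingers": 1},{"dp": [-0.9975,0.29,0.15],"angular": [0,0,0],"fingers": 1}]'

```text
time: 9.15
tool_pos: [447.9, -262.7, 64.3]
tcp_rot: [179.8, -0.4, 0.0]
ft_force: [-0.3, 0.1, -5.9]
finger_gap: 58.3
grip_force: 66.3
```

Call:
step_arm --targets '[{"dp": [0,0,0.05],"angular": [0,0,0],"fingers": 1},{"dp": [0,0,0.07],"angular": [0,0,0],"fingers": 1},{"dp": [0,0,0.07],"angular": [0,0,0],"fingers": 1},{"dp": [0,0,0.07],"angular": [0,0,0],"fingers": 1},{"dp": [0,0,0.07],"angular": [0,0,0],"fingers": 1},{"dp": [0,0,0.07],"angular": [0,0,0],"fingers": 1},{"dp": [0,0,0.07],"angular": [0,0,0],"fingers": 1},{"dp": [0,0,0.07],"angular": [0,0,0],"fingers": 1}]'

```text
time: 10.15
tool_pos: [444.5, -260.9, 47.3]
tcp_rot: [-180.0, -0.0, 0.0]
ft_force: [0.2, -0.1, -5.5]
finger_gap: 58.4
grip_force: 66.4
```

```bash
cat > pic.py <<'E'
import sys
from h import *
n=sys.argv[1]; X=tuple(float(v) for v in sys.argv[2:5])
o=[]
for cam,w in(('top',28),('side',40)):
    im=snapshot(cam);q=proj(cam,X).astype(int);x0,y0=max(q[0]-w,0),max(q[1]-w,0)
    o.append(cv2.resize(im[y0:y0+2*w,x0:x0+2*w],(400,400),interpolation=cv2.INTER_CUBIC))
cv2.imwrite(f'pics/{n}.png',np.hstack(o))
E
python3 pic.py p1 444 -261 20
```

```text
(no output)
```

View pics/p1.png

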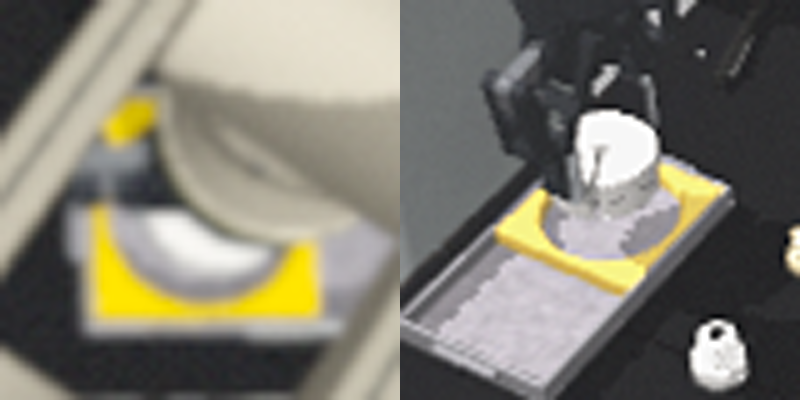

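The weight is over the well with clearance about the expected 8 mm. Lowering.

Call:
step_arm --targets '[{"dp": [0,0,0.05],"angular": [0,0,0],"fingers": 1},{"dp": [0,0,0.09],"angular": [0,0,0],"fingers": 1},{"dp": [0,0,0.12],"angular": [0,0,0],"fingers": 1},{"dp": [0,0,0.135],"angular": [0,0,0],"fingers": 1},{"dp": [0,0,0.145],"angular": [0,0,0],"fingers": 1},{"dp": [0,0,0.152],"angular": [0,0,0],"fingers": 1},{"dp": [0,0,0.157],"angular": [0,0,0],"fingers": 1},{"dp": [0,0,0.157],"angular": [0,0,0],"fingers": 1}]'

```text
time: 11.25
tool_pos: [444.7, -261.1, 16.3]
tcp_rot: [180.0, -0.0, 0.0]
ft_force: [-0.9, 0.5, -2.4]
finger_gap: 58.1
grip_force: 67.1
```

Call:
step_arm --targets '[{"dp": [0,0,0.002],"angular": [0,0,0],"fingers": 0},{"dp": [0,0,0.002],"angular": [0,0,0],"fingers": 0},{"dp": [0,0,0],"angular": [0,0,0],"fingers": 0},{"dp": [0,0,0],"angular": [0,0,0],"fingers": 0},{"dp": [0,0,-0.1],"angular": [0,0,0],"fingers": 0},{"dp": [0,0,-0.25],"angular": [0,0,0],"fingers": 0},{"dp": [0,0,-0.4],"angular": [0,0,0],"fingers": 0},{"dp": [0,0,-0.4],"angular": [0,0,0],"fingers": 0}]'

```text
time: 12.25
tool_pos: [446.4, -262.3, 99.0]
tcp_rot: [179.8, -0.3, 0.0]
ft_force: [-0.4, -1.0, 0.6]
finger_gap: 85.1
grip_force: 0.0
```

Call:
step_arm --targets '[{"dp": [0.2,0.05,0],"angular": [0,0,0],"fingers": 0},{"dp": [0.45,0.1,0],"angular": [0,0,0],"fingers": 0},{"dp": [0.7,0.15,0],"angular": [0,0,0],"fingers": 0},{"dp": [0.9,0.155,0],"angular": [0,0,0],"fingers": 0},{"dp": [1,0.155,0],"angular": [0,0,0],"fingers": 0},{"dp": [1,0.155,0],"angular": [0,0,0],"fingers": 0},{"dp": [1,0.155,0.1],"angular": [0,0,0],"fingers": 0},{"dp": [1,0.155,0.2],"angular": [0,0,0],"fingers": 0}]'

```text
time: 13.25
tool_pos: [643.1, -291.8, 53.8]
tcp_rot: [-180.0, 0.1, -0.0]
ft_force: [0.3, 0.4, -0.1]
finger_gap: 85.5
grip_force: 0.0
```

```bash
python3 - <<'E'
from h import *
snapshot('top');snapshot('side')
for c in('top','side'): locate(c,'large_weight',(444,-261,15),4);locate(c,'medium_weight',(652,-292,10))
E
```

```text
medium_weight top 0.55 xy [644.2, -292.8] area 141 model 223
large_weight side 0.96 xy [443.8, -260.5] area 405 model 409
medium_weight side 0.84 xy [652.1, -288.1] area 320 model 311
```

Call:
step_arm --targets '[{"dp": [0.038,-0.004,0.1],"angular": [0,0,0],"fingers": 0},{"dp": [0.038,-0.004,0.18],"angular": [0,0,0],"fingers": 0},{"dp": [0.038,-0.004,0.22],"angular": [0,0,0],"fingers": 0},{"dp": [0.038,-0.004,0.23],"angular": [0,0,0],"fingers": 0},{"dp": [0.038,-0.004,0.23],"angular": [0,0,0],"fingers": 0.3},{"dp": [0.038,-0.004,0.23],"angular": [0,0,0],"fingers": 1},{"dp": [0.038,-0.004,0.23],"angular": [0,0,0],"fingers": 1},{"dp": [0.038,-0.004,0.23],"angular": [0,0,0],"fingers": 1}]'

```text
time: 14.55
tool_pos: [653.0, -291.6, 11.3]
tcp_rot: [179.9, -0.1, 0.0]
ft_force: [-0.5, 0.1, 5.6]
finger_gap: 44.6
grip_force: 62.2
```

Call:
step_arm --targets '[{"dp": [0,0,0],"angular": [0,0,0],"fingers": 1},{"dp": [0,0,0],"angular": [0,0,0],"fingers": 1},{"dp": [0,0,0],"angular": [0,0,0],"fingers": 1},{"dp": [0,0,-0.05],"angular": [0,0,0],"fingers": 1},{"dp": [0,0,-0.15],"angular": [0,0,0],"fingers": 1},{"dp": [0,0,-0.3],"angular": [0,0,0],"fingers": 1},{"dp": [0,0,-0.45],"angular": [0,0,0],"fingers": 1},{"dp": [0,0,-0.45],"angular": [0,0,0],"fingers": 1}]'

```text
time: 15.55
tool_pos: [654.6, -292.4, 104.9]
tcp_rot: [179.8, -0.4, 0.0]
ft_force: [0.2, -0.5, -3.7]
finger_gap: 44.5
grip_force: 61.9
```

```bash
python3 pic.py g3 652 -292 95
```

```text
(no output)
```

View pics/g3.png

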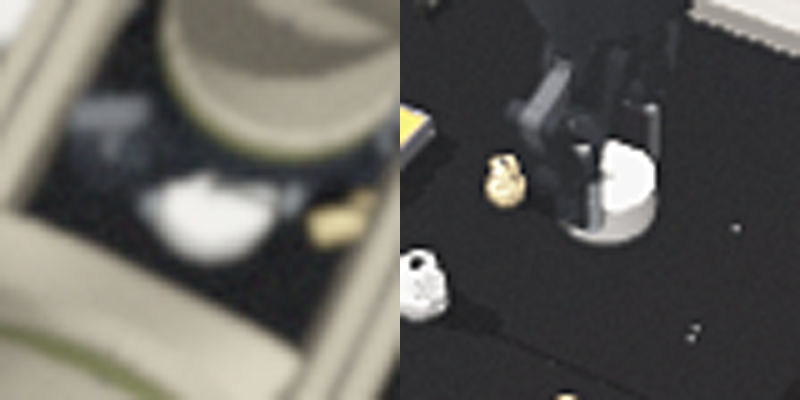

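The medium weight is held level at (610,200). I'll route to the blue tray in front of the tester valve, along x≈380.

Call:
step_arm --targets '[{"dp": [-0.15,0,0],"angular": [0,0,0],"fingers": 1},{"dp": [-0.35,0,-0.02],"angular": [0,0,0],"fingers": 1},{"dp": [-0.6,0,-0.04],"angular": [0,0,0],"fingers": 1},{"dp": [-0.85,0,-0.05],"angular": [0,0,0],"fingers": 1},{"dp": [-1,0,-0.05],"angular": [0,0,0],"fingers": 1},{"dp": [-1,0,-0.05],"angular": [0,0,0],"fingers": 1},{"dp": [-1,0,-0.05],"angular": [0,0,0],"fingers": 1},{"dp": [-1,0,-0.05],"angular": [0,0,0],"fingers": 1}]'

```text
time: 16.65
tool_pos: [452.8, -290.9, 109.5]
tcp_rot: [-180.0, 0.0, 0.0]
ft_force: [0.5, 0.6, -3.7]
finger_gap: 44.7
grip_force: 62.0
```

Call:
step_arm --targets '[{"dp": [-0.2,-0.1,0],"angular": [0,0,0],"fingers": 1},{"dp": [-0.36,-0.25,0],"angular": [0,0,0],"fingers": 1},{"dp": [-0.36,-0.4,0],"angular": [0,0,0],"fingers": 1},{"dp": [-0.36,-0.6,0],"angular": [0,0,0],"fingers": 1},{"dp": [-0.36,-0.8,0],"angular": [0,0,0],"fingers": 1},{"dp": [-0.36,-1,0],"angular": [0,0,0],"fingers": 1},{"dp": [-0.36,-1,0],"angular": [0,0,0],"fingers": 1},{"dp": [-0.36,-1,0],"angular": [0,0,0],"fingers": 1}]'

```text
time: 17.65
tool_pos: [380.7, -91.3, 110.2]
tcp_rot: [180.0, -0.0, 0.1]
ft_force: [0.2, 0.2, -3.0]
finger_gap: 44.7
grip_force: 62.4
```

Call:
step_arm --targets '[{"dp": [0,-0.2,0],"angular": [0,0,0],"fingers": 1},{"dp": [0,-0.4,0],"angular": [0,0,0],"fingers": 1},{"dp": [0,-0.6,0],"angular": [0,0,0],"fingers": 1},{"dp": [0,-0.8,0],"angular": [0,0,0],"fingers": 1},{"dp": [0,-1,0],"angular": [0,0,0],"fingers": 1},{"dp": [0,-1,0],"angular": [0,0,0],"fingers": 1},{"dp": [0,-1,0],"angular": [0,0,0],"fingers": 1},{"dp": [0,-1,0],"angular": [0,0,0],"fingers": 1}]'

```text
time: 18.65
tool_pos: [380.4, 107.7, 109.8]
tcp_rot: [180.0, 0.0, -0.1]
ft_force: [0.3, -0.4, -3.0]
finger_gap: 44.2
grip_force: 62.9
```

Call:
step_arm --targets '[{"dp": [0,-0.2,0],"angular": [0,0,0],"fingers": 1},{"dp": [0.05,-0.4,0],"angular": [0,0,0],"fingers": 1},{"dp": [0.15,-0.6,0],"angular": [0,0,0],"fingers": 1},{"dp": [0.25,-0.656,0],"angular": [0,0,0],"fingers": 1},{"dp": [0.32,-0.656,0.1],"angular": [0,0,0],"fingers": 1},{"dp": [0.32,-0.656,0.2],"angular": [0,0,0],"fingers": 1},{"dp": [0.32,-0.656,0.3],"angular": [0,0,0],"fingers": 1},{"dp": [0.32,-0.656,0.3],"angular": [0,0,0],"fingers": 1}]'

```text
time: 19.65
tool_pos: [442.9, 238.3, 48.0]
tcp_rot: [179.9, 0.2, -0.1]
ft_force: [-0.5, -0.5, -3.4]
finger_gap: 44.4
grip_force: 63.3
```

```bash
python3 pic.py p2 444 240 30
```

```text
(no output)
```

View pics/p2.png

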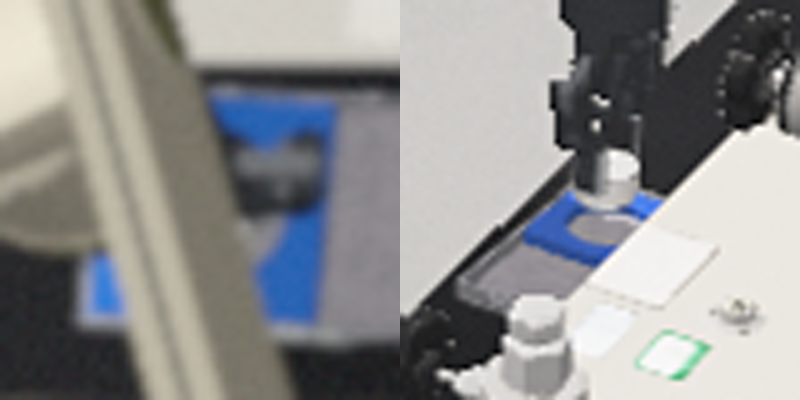

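```bash
python3 - <<'E'
from h import *
im=snapshot('side'); c=proj('side',(444,240,30)).astype(int)
big=cv2.resize(im[c[1]-40:c[1]+40,c[0]-40:c[0]+40],(600,600),interpolation=cv2.INTER_CUBIC)
f=lambda P:np.int32([((proj('side',X)-c+40.5)*7.5) for X in P])
cv2.polylines(big,[f(cyl(444.5,240,14,[(30,0)]))],True,(0,0,255),1)
cv2.polylines(big,[f(cyl(444,240,42,[(23.5,0)]))],True,(0,255,0),1)
y=np.radians(-3);Rz=np.array([[np.cos(y),-np.sin(y)],[np.sin(y),np.cos(y)]])
for yy in (-3,-1.5):
    y=np.radians(yy);Rz=np.array([[np.cos(y),-np.sin(y)],[np.sin(y),np.cos(y)]])
    q=[(*(Rz@np.array(k)+[442.5,202]),15) for k in((49,87),(-49,87),(-49,-87),(49,-87))]
    cv2.polylines(big,[f(q)],True,(0,255,255) if yy==-3 else (255,0,255),1)
cv2.imwrite('pics/p3.png',big)
E
```

```text
(no output)
```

View pics/p3.png

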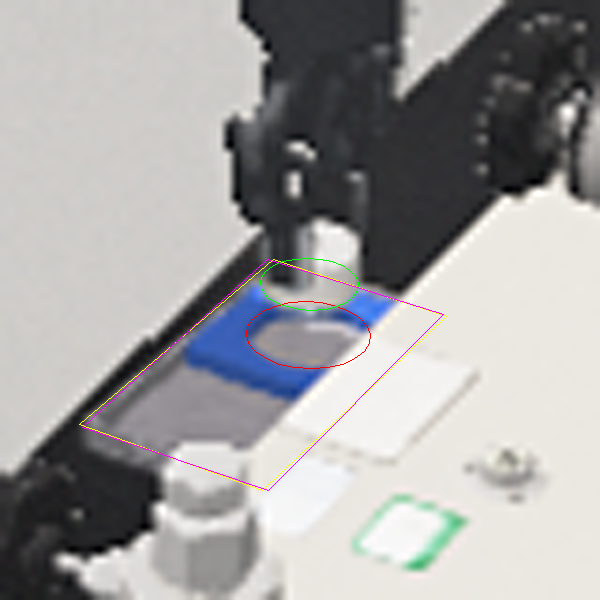

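The projected well (red) and weight (green) match the image. Lowering and releasing.

Call:
step_arm --targets '[{"dp": [0,0,0.06],"angular": [0,0,0],"fingers": 1},{"dp": [0,0,0.11],"angular": [0,0,0],"fingers": 1},{"dp": [0,0,0.14],"angular": [0,0,0],"fingers": 1},{"dp": [0,0,0.155],"angular": [0,0,0],"fingers": 1},{"dp": [0,0,0.165],"angular": [0,0,0],"fingers": 1},{"dp": [0,0,0.173],"angular": [0,0,0],"fingers": 1},{"dp": [0,0,0.178],"angular": [0,0,0],"fingers": 1},{"dp": [0,0,0.178],"angular": [0,0,0],"fingers": 1}]'

```text
time: 20.8
tool_pos: [444.4, 240.3, 15.3]
tcp_rot: [-180.0, -0.0, 0.0]
ft_force: [-3.5, -1.2, 4.8]
finger_gap: 44.1
grip_force: 64.3
```

Call:
step_arm --targets '[{"dp": [0,0,0],"angular": [0,0,0],"fingers": 0.5},{"dp": [0,0,0],"angular": [0,0,0],"fingers": 0},{"dp": [0,0,0],"angular": [0,0,0],"fingers": 0},{"dp": [0,0,0],"angular": [0,0,0],"fingers": 0},{"dp": [0,0,-0.05],"angular": [0,0,0],"fingers": 0},{"dp": [0,0,-0.2],"angular": [0,0,0],"fingers": 0},{"dp": [0,0,-0.4],"angular": [0,0,0],"fingers": 0},{"dp": [0,0,-0.5],"angular": [0,0,0],"fingers": 0}]'

```text
time: 21.8
tool_pos: [445.4, 240.7, 117.7]
tcp_rot: [-179.9, -0.2, 0.0]
ft_force: [0.5, -0.6, 0.2]
finger_gap: 85.2
grip_force: 0.0
```

Call:
step_arm --targets '[{"dp": [-0.2,-0.0,0],"angular": [0,0,0],"fingers": 0},{"dp": [-0.32,0.2,0],"angular": [0,0,0],"fingers": 0},{"dp": [-0.32,0.4,0],"angular": [0,0,0],"fingers": 0},{"dp": [-0.32,0.7,0],"angular": [0,0,0],"fingers": 0},{"dp": [-0.32,1,0],"angular": [0,0,0],"fingers": 0},{"dp": [-0.32,1,0],"angular": [0,0,0],"fingers": 0},{"dp": [-0.32,1,0],"angular": [0,0,0],"fingers": 0},{"dp": [-0.32,1,0],"angular": [0,0,0],"fingers": 0}]'

```text
time: 22.8
tool_pos: [380.2, 41.2, 114.5]
tcp_rot: [-180.0, -0.0, 0.1]
ft_force: [0.5, -0.2, 0.6]
finger_gap: 85.4
grip_force: 0.0
```

Call:
step_arm --targets '[{"dp": [0,0.25,0],"angular": [0,0,0],"fingers": 0.5},{"dp": [0,0.5,0],"angular": [0,0,0],"fingers": 0.5},{"dp": [0,0.75,0],"angular": [0,0,0],"fingers": 0.5},{"dp": [0,1,0],"angular": [0,0,0],"fingers": 0.5},{"dp": [0,1,0],"angular": [0,0,0],"fingers": 0.5},{"dp": [0,1,0],"angular": [0,0,0],"fingers": 0.5},{"dp": [0,1,0],"angular": [0,0,0],"fingers": 0.5},{"dp": [0,1,0],"angular": [0,0,0],"fingers": 0.5}]'

```text
time: 23.8
tool_pos: [380.4, -158.8, 114.3]
tcp_rot: [-180.0, -0.0, 0.1]
ft_force: [-0.6, -0.1, -0.3]
finger_gap: 42.7
grip_force: 0.0
```

```bash
python3 - <<'E'
from h import *
a=snapshot('top');b=snapshot('side')
for c in('top','side'):
    locate(c,'medium_weight',(444,240,15),4);locate(c,'brass_adapter',(555,-232,10));locate(c,'steel_adapter',(557,-320,10));locate(c,'small_weight',(565,-408,10))
f=lambda im,cam,X,w:cv2.resize((lambda q:im[q[1]-w:q[1]+w,q[0]-w:q[0]+w])(proj(cam,X).astype(int)),(400,400),interpolation=cv2.INTER_CUBIC)
cv2.imwrite('pics/hex.png',np.hstack([f(b,'side',(555,-231,12),13),f(b,'side',(557,-320,12),13)]))
E
```

```text
medium_weight top 0.56 xy [444.6, 239.4] area 226 model 242
steel_adapter top 0.47 xy [557.5, -322.4] area 48 model 83
medium_weight side 0.41 xy [441.0, 245.3] area 146 model 144
brass_adapter side 0.54 xy [554.7, -230.1] area 33 model 61
steel_adapter side 0.67 xy [556.3, -318.2] area 133 model 128
small_weight side 0.51 xy [565.3, -409.0] area 149 model 167
```

View pics/hex.png

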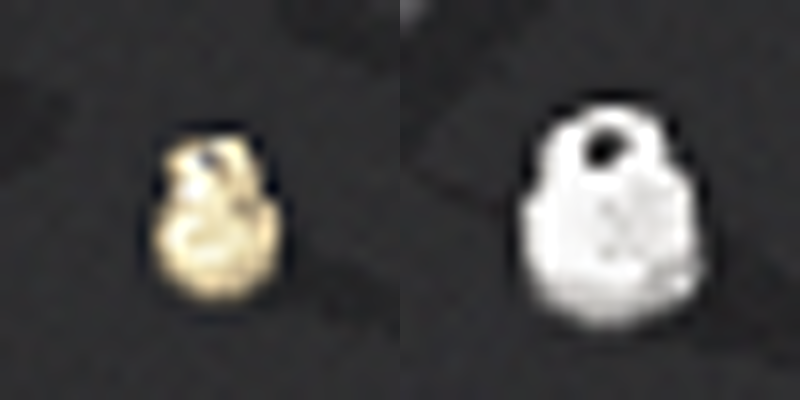

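Medium weight seated at (444.6,239.4). The hex yaw is not readable in the picture (brass at (215,220), steel at (610,220) in the crops), so I'll close gently and check the gap.

Call:
step_arm --targets '[{"dp": [0.2,0.1,0],"angular": [0,0,0],"fingers": 0.5},{"dp": [0.45,0.2,0],"angular": [0,0,0],"fingers": 0.5},{"dp": [0.7,0.3,0],"angular": [0,0,0],"fingers": 0.5},{"dp": [0.875,0.3575,0],"angular": [0,0,0],"fingers": 0.5},{"dp": [0.875,0.3575,0.1],"angular": [0,0,0],"fingers": 0.5},{"dp": [0.875,0.3575,0.25],"angular": [0,0,0],"fingers": 0.5},{"dp": [0.875,0.3575,0.35],"angular": [0,0,0],"fingers": 0.5},{"dp": [0.875,0.3575,0.4],"angular": [0,0,0],"fingers": 0.5}]' --newtons 30

```text
time: 25.3
tool_pos: [553.4, -230.7, 32.3]
tcp_rot: [-179.9, 0.2, -0.0]
ft_force: [-0.3, 0.7, 0.1]
finger_gap: 42.5
grip_force: 0.0
```

Call:
step_arm --targets '[{"dp": [0,0,0.06],"angular": [0,0,0],"fingers": 0.5},{"dp": [0,0,0.12],"angular": [0,0,0],"fingers": 0.5},{"dp": [0,0,0.15],"angular": [0,0,0],"fingers": 0.5},{"dp": [0,0,0.16],"angular": [0,0,0],"fingers": 0.5},{"dp": [0,0,0.16],"angular": [0,0,0],"fingers": 0.6},{"dp": [0,0,0.16],"angular": [0,0,0],"fingers": 0.7},{"dp": [0,0,0.16],"angular": [0,0,0],"fingers": 0.8},{"dp": [0,0,0.16],"angular": [0,0,0],"fingers": 0.9}]'

```text
time: 26.3
tool_pos: [555.5, -231.6, 2.9]
tcp_rot: [180.0, -0.0, 0.0]
ft_force: [-0.4, 0.1, 4.1]
finger_gap: 17.1
grip_force: 29.3
```

Call:
step_arm --targets '[{"dp": [0,0,0],"angular": [0,0,0],"fingers": 1},{"dp": [0,0,0],"angular": [0,0,0],"fingers": 1},{"dp": [0,0,0],"angular": [0,0,0],"fingers": 1},{"dp": [0,0,0],"angular": [0,0,0],"fingers": 1},{"dp": [0,0,0],"angular": [0,0,0],"fingers": 1},{"dp": [0,0,0],"angular": [0,0,0],"fingers": 1},{"dp": [0,0,0],"angular": [0,0,0],"fingers": 1},{"dp": [0,0,0],"angular": [0,0,0],"fingers": 1}]'

```text
time: 27.3
tool_pos: [555.5, -231.6, 2.9]
tcp_rot: [180.0, -0.0, 0.0]
ft_force: [-0.5, 0.9, 5.6]
finger_gap: 17.1
grip_force: 29.4
```

Call:
step_arm --targets '[{"dp": [0,0,-0.02],"angular": [0,0,0],"fingers": 1},{"dp": [0,0,-0.1],"angular": [0,0,0],"fingers": 1},{"dp": [0,0,-0.2],"angular": [0,0,0],"fingers": 1},{"dp": [0,0,-0.35],"angular": [0,0,0],"fingers": 1},{"dp": [0,0,-0.5],"angular": [0,0,0],"fingers": 1},{"dp": [0,0,-0.54],"angular": [0,0,0],"fingers": 1},{"dp": [0,0,-0.54],"angular": [0,0,0],"fingers": 1},{"dp": [0,0,-0.54],"angular": [0,0,0],"fingers": 1}]' --newtons 40

```text
time: 28.3
tool_pos: [554.2, -231.0, 108.8]
tcp_rot: [-179.9, 0.1, 0.0]
ft_force: [-0.2, 0.3, -0.7]
finger_gap: 16.8
grip_force: 39.1
```

```bash
sed -i "s/('side',40)/('side',24)/" pic.py; python3 pic.py g4 555 -231 115
```

```text
(no output)
```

View pics/g4.png

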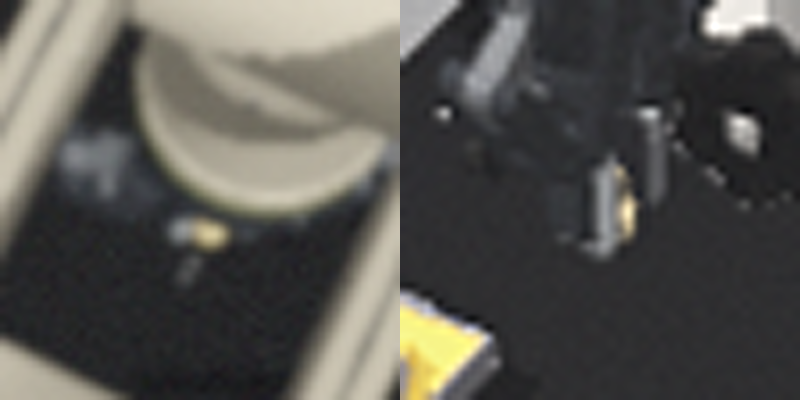

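The brass adapter is held between the fingers at (625,205). Carrying it to the blue bay.

Call:
step_arm --targets '[{"dp": [-0.2,0,0],"angular": [0,0,0],"fingers": 1},{"dp": [-0.45,0,0],"angular": [0,0,0],"fingers": 1},{"dp": [-0.7,-0.05,0],"angular": [0,0,0],"fingers": 1},{"dp": [-0.875,-0.2,0],"angular": [0,0,0],"fingers": 1},{"dp": [-0.875,-0.4,0],"angular": [0,0,0],"fingers": 1},{"dp": [-0.875,-0.6,0],"angular": [0,0,0],"fingers": 1},{"dp": [-0.875,-0.8,0],"angular": [0,0,0],"fingers": 1},{"dp": [-0.875,-1,0],"angular": [0,0,0],"fingers": 1}]'

```text
time: 29.4
tool_pos: [379.4, -30.2, 109.6]
tcp_rot: [-180.0, 0.0, -0.0]
ft_force: [0.4, 0.1, -0.9]
finger_gap: 16.8
grip_force: 39.1
```

Call:
step_arm --targets '[{"dp": [0,-0.2,0],"angular": [0,0,0],"fingers": 1},{"dp": [0,-0.4,0],"angular": [0,0,0],"fingers": 1},{"dp": [0,-0.6,0],"angular": [0,0,0],"fingers": 1},{"dp": [0,-0.8,0],"angular": [0,0,0],"fingers": 1},{"dp": [0.1,-0.94,0],"angular": [0,0,0],"fingers": 1},{"dp": [0.2,-0.94,0],"angular": [0,0,0],"fingers": 1},{"dp": [0.3,-0.94,0.1],"angular": [0,0,0],"fingers": 1},{"dp": [0.3,-0.94,0.2],"angular": [0,0,0],"fingers": 1}]'

```text
time: 30.4
tool_pos: [440.9, 156.6, 69.4]
tcp_rot: [180.0, 0.0, 0.0]
ft_force: [0.1, -0.1, -1.0]
finger_gap: 16.7
grip_force: 39.2
```

Call:
step_arm --targets '[{"dp": [0,0,0.1],"angular": [0,0,0],"fingers": 1},{"dp": [0,0,0.2],"angular": [0,0,0],"fingers": 1},{"dp": [0,0,0.26],"angular": [0,0,0],"fingers": 1},{"dp": [0,0,0.29],"angular": [0,0,0],"fingers": 1},{"dp": [0,0,0.305],"angular": [0,0,0],"fingers": 1},{"dp": [0,0,0.313],"angular": [0,0,0],"fingers": 1},{"dp": [0,0,0.318],"angular": [0,0,0],"fingers": 1},{"dp": [0,0,0.318],"angular": [0,0,0],"fingers": 1}]'

```text
time: 31.4
tool_pos: [440.3, 156.6, 7.0]
tcp_rot: [-180.0, -0.0, 0.0]
ft_force: [-0.3, 0.6, -0.5]
finger_gap: 16.9
grip_force: 39.2
```

Call:
step_arm --targets '[{"dp": [0,0,0],"angular": [0,0,0],"fingers": 0.7},{"dp": [0,0,0],"angular": [0,0,0],"fingers": 0.66},{"dp": [0,0,0],"angular": [0,0,0],"fingers": 0.66},{"dp": [0,0,0],"angular": [0,0,0],"fingers": 0.66},{"dp": [0,0,-0.05],"angular": [0,0,0],"fingers": 0.66},{"dp": [0,0,-0.2],"angular": [0,0,0],"fingers": 0.66},{"dp": [0,0,-0.4],"angular": [0,0,0],"fingers": 0.5},{"dp": [0,0,-0.52],"angular": [0,0,0],"fingers": 0.5}]'

```text
time: 32.4
tool_pos: [441.1, 156.9, 113.7]
tcp_rot: [-180.0, -0.2, 0.0]
ft_force: [0.6, 1.3, -0.3]
finger_gap: 42.6
grip_force: 0.0
```

Call:
step_arm --targets '[{"dp": [-0.2,0,0],"angular": [0,0,0],"fingers": 0.4},{"dp": [-0.3,0.2,0],"angular": [0,0,0],"fingers": 0.4},{"dp": [-0.3,0.4,0],"angular": [0,0,0],"fingers": 0.4},{"dp": [-0.3,0.7,0],"angular": [0,0,0],"fingers": 0.4},{"dp": [-0.3,1,0],"angular": [0,0,0],"fingers": 0.4},{"dp": [-0.3,1,0],"angular": [0,0,0],"fingers": 0.4},{"dp": [-0.3,1,0],"angular": [0,0,0],"fingers": 0.4},{"dp": [-0.3,1,0],"angular": [0,0,0],"fingers": 0.4}]'

```text
time: 33.4
tool_pos: [380.2, -42.2, 110.8]
tcp_rot: [-180.0, -0.0, 0.1]
ft_force: [-0.3, -0.1, 0.2]
finger_gap: 51.1
grip_force: 0.0
```

```bash
sed -i "s/('side',24)/('side',34)/" pic.py; python3 pic.py p4 440 190 15; python3 -c "
from h import *
for c in('top','side'): locate(c,'brass_adapter',(440,157,15),4)"
```

```text
(no output)
```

View pics/p4.png

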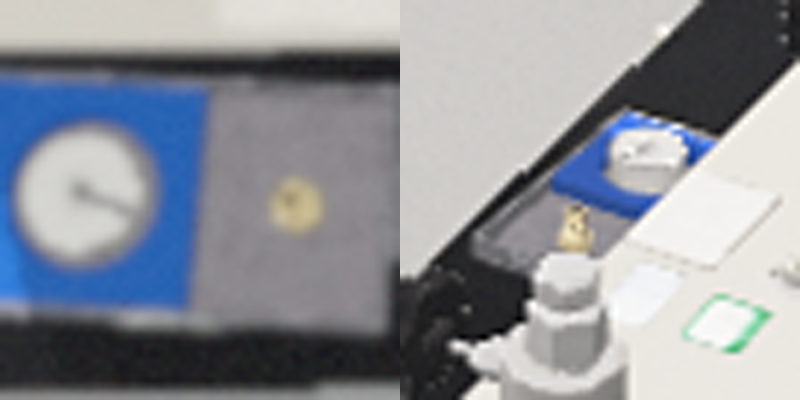

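Blue kit is good: the medium weight sits in the well (80,195) and the brass adapter is upright in the bay (297,205). Next is steel.

Call:
step_arm --targets '[{"dp": [0,0.25,0],"angular": [0,0,0],"fingers": 0.35},{"dp": [0,0.5,0],"angular": [0,0,0],"fingers": 0.35},{"dp": [0,0.75,0],"angular": [0,0,0],"fingers": 0.35},{"dp": [0.1,1,0],"angular": [0,0,0],"fingers": 0.35},{"dp": [0.3,1,0],"angular": [0,0,0],"fingers": 0.35},{"dp": [0.5,1,0],"angular": [0,0,0],"fingers": 0.35},{"dp": [0.5,1,0],"angular": [0,0,0],"fingers": 0.35},{"dp": [0.5,1,0],"angular": [0,0,0],"fingers": 0.35}]' --newtons 30

```text
time: 34.6
tool_pos: [479.8, -242.6, 110.2]
tcp_rot: [-180.0, 0.1, 0.1]
ft_force: [-0.4, -0.6, -0.5]
finger_gap: 55.2
grip_force: 0.0
```

Call:
step_arm --targets '[{"dp": [0.2,0.2,0],"angular": [0,0,0],"fingers": 0.35},{"dp": [0.385,0.385,0],"angular": [0,0,0],"fingers": 0.35},{"dp": [0.385,0.385,0],"angular": [0,0,0],"fingers": 0.35},{"dp": [0.385,0.385,0.15],"angular": [0,0,0],"fingers": 0.35},{"dp": [0.385,0.385,0.3],"angular": [0,0,0],"fingers": 0.35},{"dp": [0.385,0.385,0.42],"angular": [0,0,0],"fingers": 0.35},{"dp": [0.385,0.385,0.5],"angular": [0,0,0],"fingers": 0.35},{"dp": [0.385,0.385,0.535],"angular": [0,0,0],"fingers": 0.35}]'

```text
time: 35.6
tool_pos: [556.3, -319.8, 3.2]
tcp_rot: [-180.0, 0.0, 0.0]
ft_force: [-0.0, -0.2, -0.3]
finger_gap: 55.2
grip_force: 0.0
```

Call:
step_arm --targets '[{"dp": [0,0,0],"angular": [0,0,0],"fingers": 0.45},{"dp": [0,0,0],"angular": [0,0,0],"fingers": 0.5},{"dp": [0,0,0],"angular": [0,0,0],"fingers": 0.6},{"dp": [0,0,0],"angular": [0,0,0],"fingers": 0.7},{"dp": [0,0,0],"angular": [0,0,0],"fingers": 0.8},{"dp": [0,0,0],"angular": [0,0,0],"fingers": 1},{"dp": [0,0,0],"angular": [0,0,0],"fingers": 1},{"dp": [0,0,0],"angular": [0,0,0],"fingers": 1}]'

```text
time: 36.6
tool_pos: [557.7, -320.8, 4.8]
tcp_rot: [180.0, -0.1, 0.0]
ft_force: [-1.2, 1.1, 7.2]
finger_gap: 26.3
grip_force: 29.1
```

Call:
step_arm --targets '[{"dp": [0,0,0],"angular": [0,0,0],"fingers": 0.6},{"dp": [0,0,0],"angular": [0,0,0],"fingers": 0.55},{"dp": [0,0,0],"angular": [0,0,0.035],"fingers": 0.55},{"dp": [0,0,0],"angular": [0,0,0.035],"fingers": 0.6},{"dp": [0,0,0],"angular": [0,0,0.035],"fingers": 0.7},{"dp": [0,0,0],"angular": [0,0,0.035],"fingers": 1},{"dp": [0,0,0],"angular": [0,0,0.035],"fingers": 1},{"dp": [0,0,0],"angular": [0,0,0.035],"fingers": 1}]'

```text
time: 37.6
tool_pos: [557.2, -320.4, 3.7]
tcp_rot: [180.0, -0.0, -6.3]
ft_force: [-1.2, -0.1, 0.8]
finger_gap: 26.9
grip_force: 29.6
```

Call:
step_arm --targets '[{"dp": [0,0,0],"angular": [0,0,0],"fingers": 0.6},{"dp": [0,0,0],"angular": [0,0,0],"fingers": 0.55},{"dp": [0,0,0],"angular": [0,0,-0.055],"fingers": 0.55},{"dp": [0,0,0],"angular": [0,0,-0.055],"fingers": 0.6},{"dp": [0,0,0],"angular": [0,0,-0.055],"fingers": 0.7},{"dp": [0,0,0],"angular": [0,0,-0.055],"fingers": 1},{"dp": [0,0,0],"angular": [0,0,-0.055],"fingers": 1},{"dp": [0,0,0],"angular": [0,0,-0.055],"fingers": 1}]'

```text
time: 38.6
tool_pos: [557.2, -320.5, 3.8]
tcp_rot: [180.0, -0.0, 3.6]
ft_force: [-0.1, -0.2, 1.3]
finger_gap: 25.9
grip_force: 29.5
```

Call:
step_arm --targets '[{"dp": [0,0,0],"angular": [0,0,0],"fingers": 0.6},{"dp": [0,0,0],"angular": [0,0,0],"fingers": 0.55},{"dp": [0,0,0],"angular": [0,0,-0.035],"fingers": 0.55},{"dp": [0,0,0],"angular": [0,0,-0.035],"fingers": 0.6},{"dp": [0,0,0],"angular": [0,0,-0.035],"fingers": 0.7},{"dp": [0,0,0],"angular": [0,0,-0.035],"fingers": 1},{"dp": [0,0,0],"angular": [0,0,-0.035],"fingers": 1},{"dp": [0,0,0],"angular": [0,0,-0.035],"fingers": 1}]'

```text
time: 39.6
tool_pos: [557.2, -320.5, 3.8]
tcp_rot: [180.0, -0.0, 9.9]
ft_force: [-0.4, 0.0, 1.3]
finger_gap: 25.7
grip_force: 29.6
```

Call:
step_arm --targets '[{"dp": [0,0,0],"angular": [0,0,0],"fingers": 1},{"dp": [0,0,0],"angular": [0,0,0],"fingers": 1},{"dp": [0,0,-0.02],"angular": [0,0,0],"fingers": 1},{"dp": [0,0,-0.06],"angular": [0,0,0],"fingers": 1},{"dp": [0,0,-0.1],"angular": [0,0,0],"fingers": 1},{"dp": [0,0,-0.15],"angular": [0,0,0],"fingers": 1},{"dp": [0,0,-0.15],"angular": [0,0,0],"fingers": 1},{"dp": [0,0,-0.15],"angular": [0,0,0],"fingers": 1}]' --newtons 45

```text
time: 40.6
tool_pos: [557.1, -320.4, 33.7]
tcp_rot: [180.0, -0.0, 9.9]
ft_force: [-0.3, -0.0, -0.8]
finger_gap: 24.8
grip_force: 44.2
```

```bash
sed -i "s/('side',34)/('side',22)/" pic.py; python3 pic.py g5 557 -320 45
```

```text
(no output)
```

View pics/g5.png

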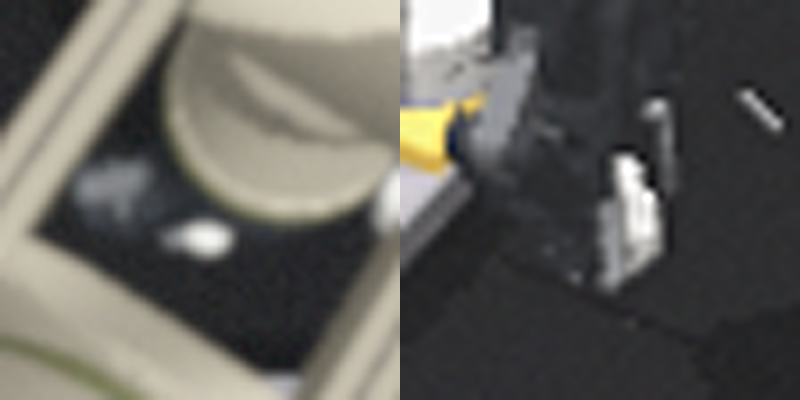

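Gap now 24.8 (on the flats) and the adapter is upright at (635,220). On to the yellow bay.

Call:
step_arm --targets '[{"dp": [0,0,-0.1],"angular": [0,0,0.02],"fingers": 1},{"dp": [-0.1,0.003,-0.2],"angular": [0,0,0.04],"fingers": 1},{"dp": [-0.3,0.01,-0.2],"angular": [0,0,0.055],"fingers": 1},{"dp": [-0.45,0.015,-0.2],"angular": [0,0,0.055],"fingers": 1},{"dp": [-0.577,0.019,-0.2],"angular": [0,0,0.055],"fingers": 1},{"dp": [-0.577,0.019,-0.2],"angular": [0,0,0.055],"fingers": 1},{"dp": [-0.577,0.019,-0.2],"angular": [0,0,0.055],"fingers": 1},{"dp": [-0.577,0.019,-0.2],"angular": [0,0,0.055],"fingers": 1}]'

```text
time: 41.7
tool_pos: [444.9, -343.8, 73.7]
tcp_rot: [180.0, -0.0, 0.0]
ft_force: [0.3, -0.4, -0.1]
finger_gap: 25.1
grip_force: 44.3
```

Call:
step_arm --targets '[{"dp": [0,0,0.1],"angular": [0,0,0],"fingers": 1},{"dp": [0,0,0.2],"angular": [0,0,0],"fingers": 1},{"dp": [0,0,0.27],"angular": [0,0,0],"fingers": 1},{"dp": [0,0,0.3],"angular": [0,0,0],"fingers": 1},{"dp": [0,0,0.315],"angular": [0,0,0],"fingers": 1},{"dp": [0,0,0.324],"angular": [0,0,0],"fingers": 1},{"dp": [0,0,0.329],"angular": [0,0,0],"fingers": 1},{"dp": [0,0,0.329],"angular": [0,0,0],"fingers": 1}]'

```text
time: 42.7
tool_pos: [444.3, -344.2, 8.3]
tcp_rot: [180.0, -0.0, 0.0]
ft_force: [0.1, -0.1, -1.2]
finger_gap: 25.0
grip_force: 44.3
```

Call:
step_arm --targets '[{"dp": [0,0,0],"angular": [0,0,0],"fingers": 0.62},{"dp": [0,0,0],"angular": [0,0,0],"fingers": 0.58},{"dp": [0,0,0],"angular": [0,0,0],"fingers": 0.58},{"dp": [0,0,0],"angular": [0,0,0],"fingers": 0.58},{"dp": [0,0,-0.05],"angular": [0,0,0],"fingers": 0.58},{"dp": [0,0,-0.2],"angular": [0,0,0],"fingers": 0.58},{"dp": [0,0,-0.4],"angular": [0,0,0],"fingers": 0.4},{"dp": [0,0,-0.46],"angular": [0,0,0],"fingers": 0.4}]'

```text
time: 43.7
tool_pos: [445.8, -345.6, 103.8]
tcp_rot: [179.8, -0.2, 0.0]
ft_force: [0.1, -0.2, -0.1]
finger_gap: 51.1
grip_force: 0.0
```

Call:
step_arm --targets '[{"dp": [0.2,0.1,0],"angular": [0,0,0],"fingers": 0.4},{"dp": [0.45,0.2,0],"angular": [0,0,0],"fingers": 0.4},{"dp": [0.604,0.33,0],"angular": [0,0,0],"fingers": 0.4},{"dp": [0.604,0.33,0],"angular": [0,0,0],"fingers": 0.4},{"dp": [0.604,0.33,0.15],"angular": [0,0,0],"fingers": 0.4},{"dp": [0.604,0.33,0.3],"angular": [0,0,0],"fingers": 0.4},{"dp": [0.604,0.33,0.42],"angular": [0,0,0],"fingers": 0.4},{"dp": [0.604,0.33,0.46],"angular": [0,0,0],"fingers": 0.4}]' --newtons 40

```text
time: 44.7
tool_pos: [563.4, -408.8, 5.5]
tcp_rot: [-179.9, 0.2, 0.0]
ft_force: [0.1, 0.8, 0.3]
finger_gap: 51.6
grip_force: 0.0
```

Call:
step_arm --targets '[{"dp": [0,0,0],"angular": [0,0,0],"fingers": 0.5},{"dp": [0,0,0],"angular": [0,0,0],"fingers": 0.6},{"dp": [0,0,0],"angular": [0,0,0],"fingers": 0.7},{"dp": [0,0,0],"angular": [0,0,0],"fingers": 1},{"dp": [0,0,0],"angular": [0,0,0],"fingers": 1},{"dp": [0,0,0],"angular": [0,0,0],"fingers": 1},{"dp": [0,0,0],"angular": [0,0,0],"fingers": 1},{"dp": [0,0,0],"angular": [0,0,0],"fingers": 1}]'

```text
time: 45.7
tool_pos: [565.9, -410.8, 9.9]
tcp_rot: [179.9, -0.1, 0.0]
ft_force: [-0.9, 0.5, 6.5]
finger_gap: 25.8
grip_force: 39.0
```

Call:
step_arm --targets '[{"dp": [0,0,-0.03],"angular": [0,0,0],"fingers": 1},{"dp": [0,0,-0.1],"angular": [0,0,0],"fingers": 1},{"dp": [0,0,-0.2],"angular": [0,0,0],"fingers": 1},{"dp": [0,0,-0.35],"angular": [0,0,0],"fingers": 1},{"dp": [0,0,-0.4],"angular": [0,0,0],"fingers": 1},{"dp": [0,0,-0.4],"angular": [0,0,0],"fingers": 1},{"dp": [0,0,-0.4],"angular": [0,0,0],"fingers": 1},{"dp": [0,0,-0.4],"angular": [0,0,0],"fingers": 1}]'

```text
time: 46.7
tool_pos: [564.1, -409.3, 86.2]
tcp_rot: [-179.9, 0.1, 0.0]
ft_force: [1.3, 0.9, -1.1]
finger_gap: 26.3
grip_force: 39.4
```

```bash
python3 pic.py g6 565 -410 90;  python3 -c "
from h import *
snapshot('side')
locate('side','steel_adapter',(444,-344,15),4);locate('side','large_weight',(444,-261,15),4)"
```

```text
(no output)
```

View pics/g6.png

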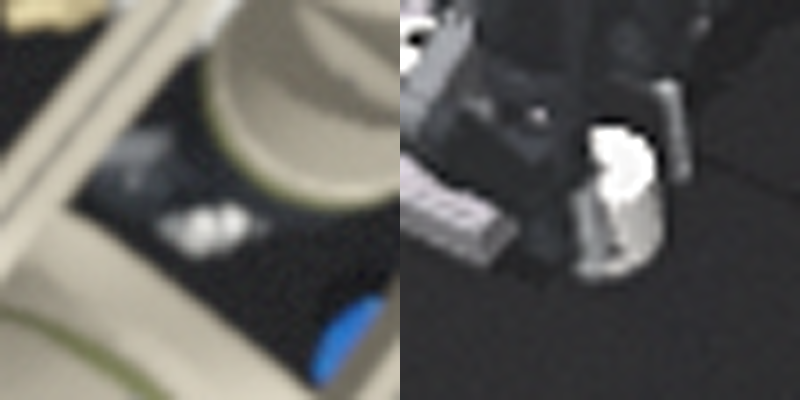

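Small weight held upright at (620,200). Carrying it over the large weight.

Call:
step_arm --targets '[{"dp": [-0.1,-0.12,0],"angular": [0,0,0],"fingers": 1},{"dp": [-0.25,-0.31,0],"angular": [0,0,0],"fingers": 1},{"dp": [-0.4,-0.5,0],"angular": [0,0,0],"fingers": 1},{"dp": [-0.55,-0.68,0],"angular": [0,0,0],"fingers": 1},{"dp": [-0.6035,-0.746,0],"angular": [0,0,0],"fingers": 1},{"dp": [-0.6035,-0.746,0.05],"angular": [0,0,0],"fingers": 1},{"dp": [-0.6035,-0.746,0.15],"angular": [0,0,0],"fingers": 1},{"dp": [-0.6035,-0.746,0.15],"angular": [0,0,0],"fingers": 1}]'

```text
time: 47.95
tool_pos: [443.3, -260.5, 56.0]
tcp_rot: [-179.9, 0.1, -0.0]
ft_force: [-0.9, 0.0, -1.0]
finger_gap: 26.0
grip_force: 39.6
```

```bash
sed -i "s/('side',22)/('side',30)/" pic.py; python3 pic.py p5 444 -270 40;  python3 -c "
from h import *
locate('side','steel_adapter',(444,-344,15),4);locate('side','large_weight',(444,-261,15),4);locate('side','small_weight',(444,-261,60),50)"
```

```text
large_weight side 0.65 xy [446.6, -261.9] area 356 model 411
small_weight side 0.55 xy [450.1, -257.4] area 50 model 137
```

View pics/p5.png

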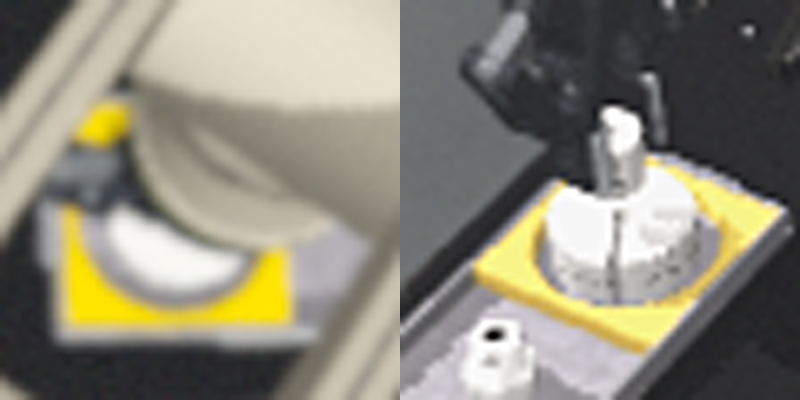

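The small weight is centred above the large one at (620,200), and the steel adapter stands upright at (495,355). Lowering.

Call:
step_arm --targets '[{"dp": [0,0,0.03],"angular": [0,0,0],"fingers": 1},{"dp": [0,0,0.06],"angular": [0,0,0],"fingers": 1},{"dp": [0,0,0.075],"angular": [0,0,0],"fingers": 1},{"dp": [0,0,0.085],"angular": [0,0,0],"fingers": 1},{"dp": [0,0,0.092],"angular": [0,0,0],"fingers": 1},{"dp": [0,0,0.096],"angular": [0,0,0],"fingers": 1},{"dp": [0,0,0.098],"angular": [0,0,0],"fingers": 1},{"dp": [0,0,0.098],"angular": [0,0,0],"fingers": 1}]'

```text
time: 49.2
tool_pos: [444.6, -261.1, 39.8]
tcp_rot: [180.0, -0.0, 0.0]
ft_force: [-5.6, 3.2, 12.0]
finger_gap: 25.8
grip_force: 40.8
```

Call:
step_arm --targets '[{"dp": [0,0,0],"angular": [0,0,0],"fingers": 0.7},{"dp": [0,0,0],"angular": [0,0,0],"fingers": 0.5},{"dp": [0,0,0],"angular": [0,0,0],"fingers": 0.5},{"dp": [0,0,0],"angular": [0,0,0],"fingers": 0.5},{"dp": [0,0,-0.05],"angular": [0,0,0],"fingers": 0.5},{"dp": [0,0,-0.2],"angular": [0,0,0],"fingers": 0.5},{"dp": [0,0,-0.4],"angular": [0,0,0],"fingers": 0.5},{"dp": [0,0,-0.6],"angular": [0,0,0],"fingers": 0.5}]'

```text
time: 50.2
tool_pos: [444.1, -260.8, 160.1]
tcp_rot: [180.0, -0.0, 0.0]
ft_force: [1.0, 0.2, -0.1]
finger_gap: 42.7
grip_force: 0.0
```

Call:
step_arm --targets '[{"dp": [0,-0.1,0],"angular": [0,0,0],"fingers": 0.5},{"dp": [0,-0.25,0],"angular": [0,0,0],"fingers": 0.5},{"dp": [-0.2,-0.5,0],"angular": [0,0,0],"fingers": 0.5},{"dp": [-0.3,-0.7,0],"angular": [0,0,0],"fingers": 0.5},{"dp": [-0.3,-0.9,0],"angular": [0,0,0],"fingers": 0.5},{"dp": [-0.3,-0.9,0],"angular": [0,0,0],"fingers": 0.5},{"dp": [-0.3,-0.9,0],"angular": [0,0,0],"fingers": 0.5},{"dp": [-0.3,-0.9,0],"angular": [0,0,0],"fingers": 0.5}]'

```text
time: 51.2
tool_pos: [384.1, -81.5, 158.2]
tcp_rot: [180.0, 0.0, -0.0]
ft_force: [-0.5, 0.3, 0.7]
finger_gap: 43.1
grip_force: 0.0
```

```bash
python3 pic.py p6 444 -290 20;  python3 -c "
from h import *
for c in('top','side'):
  locate(c,'steel_adapter',(444,-344,15),4);locate(c,'small_weight',(444,-261,40),30);locate(c,'large_weight',(444,-261,15),4);locate(c,'medium_weight',(444,240,15),4)"
```

```text
steel_adapter top 0.54 xy [444.6, -346.3] area 90 model 86
large_weight top 0.6 xy [442.1, -263.4] area 307 model 380
medium_weight top 0.47 xy [444.6, 237.5] area 230 model 242
small_weight side 0.66 xy [441.7, -258.4] area 120 model 133
small_weight side 0.6 xy [475.6, -342.5] area 1383 model 151
large_weight side 0.74 xy [448.2, -265.0] area 290 model 413
large_weight side 0.23 xy [456.2, -322.0] area 1405 model 452
```

View pics/p6.png

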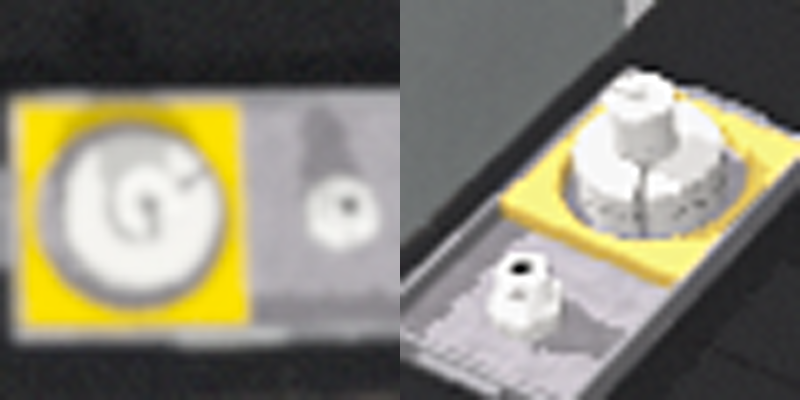

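The last picture shows the small weight upright on the middle of the large one (145,200), flat in the well, and the steel adapter upright in the bay (342,210). Handing in.

```bash
python3 -c "
from bench import hand_in
print(hand_in())"
```

```text
the job is handed in; nothing more can be done
None
```

Both test kits are made up as asked and the job is handed in at about 52 s of the 136 s allowed; the final pictures show every piece upright and seated, but hand-in gave no verdict, and I did not re-measure the gauge and tape roll at the end (no move was aimed near them).

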